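# Hold a glazing bead tight against the sash rail for pinning

### The arm

A 6-joint arm with a two-finger parallel gripper is mounted at the origin on the work surface. World frame = base frame: x ahead of the robot, y to its left, z up, the work surface at z = 0. Lengths are in mm, angles in rad, forces in N, time in s.
With the tool pointing down it reaches from about 300 to 750 mm from the base axis. Payload 8.5 kg.
Tool frame: the origin (TCP) lies midway between the tips of the shut fingers; the grasp point (between the pads) lies 19 mm behind it; x points along the fingers, y is the direction in which the jaws open and shut, and the axes are right-handed (so a half turn about x gives the same grasp; the last joint's range is limited). The gripper opens to 88 mm and grips with 3 to 60 N. Pads are 18 mm wide; open, the fingers measure 123 mm over their backs; the gripper's body (75 mm by 187 mm) begins 45 mm behind the grasp point.
Start: joints at [0.969, 0.381, 1.297, -0, 1.464, -0.215], TCP at [207.465, 509.351, 205.348] pointing down, gripper open.
Joint ranges: [-3.11, 3.11], [-0.89, 2.33], [0.22, 2.48], [-1.42, 4.56], [0.17, 2.85], [-2.88, 2.88]. Speed limits (rad/s): [2.39, 2.39, 3.14, 3.14, 3.14, 3.14].

### API

Orientations are given as a rotation vector (axis times angle).
In Python, from cell import state, eyes, arm gives the robot as it stands.
- The arm moves only by the tool arm_command, never from a script. Its argument "steps" is a list of rows, each an object with "slide": the shift along the tool's x, y, z in m, a list of three; "twist": the turn about the tool's x in rad; "hand": the closure, from 0 (fully open) to 1 (shut). A call has 1 to 8 rows; each row is the pose to reach, as a shift and turn from the pose commanded when the call began, along the tool's axes at that moment; what a row does not reach only later rows make up. A row lasts 1/10 s, in which the tool goes at most 50 mm and 8.59 degrees, less where a joint would pass 70% of its speed; a pose out of reach is approached as far as the arm can. A call with a gripper value outside its range is refused whole. The fingers move at their own pace and stop on an object; "grip_force" is the grip in N (left out, the last holds). Time passes only in rows, so rows that repeat a pose let the fingers close. It gives the time, the measured TCP pose, the force and the opening at its end, in the units of the state.
- state(): the state, without advancing time (a new reading comes with each control period).
- eyes.capture(name): name is "scene" or "top"; returns a dict with "color" (420x560x3 uint8, red, green, blue), "fov_y" (degrees; the focal length in pixels is half the picture's height over the tangent of half this angle, whatever the lens; pixels are square), "cx", "cy" (the principal point, pixels), "distortion" ([k1, k2, p1, p2, k3] as OpenCV has them; the pictures are not rectified), "origin" and "orientation" of the camera in the world. Camera axes: x right, y down, z forward; pixel columns grow to the right and rows downward; lengths in mm; the calibration is good to about 2 mm. A picture is of the moment at which its call begins. There is no depth.
- arm.close_job(): hands the job in, once; it reports no verdict.
The state is a dict: "time_s": time; "joints": joint angles; "joint_vel": joint speeds; "joint_efforts": joint torques, N m; "eef_pos": TCP position; "tcp_rot": TCP orientation; "ft_force": force on the tool from outside, world axes, zero at the start; "torque": the same for the moment, N m; "grip_width": opening from 0.0 (shut) to 1.0 (fully open).
Only numpy, scipy, OpenCV 4.12 (cv2) and the standard library are available. Lean on these libraries where they do the work, as an engineer would, in place of code of your own. Each camera call takes 0.05 s, during which the arm holds its last target. There are 200 camera calls.

### The job

A window sash lies on the table, glass in, with the bead on its far rail already pinned. Take the long glazing bead from the table, lay it flat on the glass along the bare rail nearest you and press it tight against that rail along its whole length, with a steady push of about 10 newtons (a kilo's weight), and stay like that: finish while still pressing, because I will drive the pins from across the table while you hold it. Don't lean on the glass (never more than about 2 kilos), and leave the two short side beads, my tools and the other small things where they are.

Things in the scene. Friction and masses are not known exactly. Their poses are not given: they have to be found in the camera images.
- bead: The long glazing bead: pale bare wood, a plain square-edged strip 304 mm long, 16 mm wide, 14 mm high, 43 g (varies by a third). Starts loose on the table, 16 mm face down, right of the sash. Origin: middle of its underside; x along its length, z up. Either way round fits. Pushed sideways near its top edge it tips; push low, just above the glass.
- bead_end_a (a point): Point on the middle of the long bead's underside, 2 mm in from its +x end (150 mm from the bead's origin).
- bead_end_b (a point): The same at its -x end.
- sash: Window sash: dark wooden frame flat on a 3 mm cork sheet, fixed, glazing side up. Origin: centre of the cork's underside, on the table; x from the near bare rail to the far rail, y along the rails, z up. Outside 282 (x) x 382 mm (y), cork 302 x 402; members 33 mm wide, tops 43 mm above the table. A 16 x 14 x 304 mm bead is pinned along the far rail (x = 92 to 108 mm); the sides have none yet.
- rail_face (a point): Point at the foot of the near rail's upright inner wall, at its middle, level with the glass top: 108 mm from the sash's origin towards -x. Axes as the sash: x from the wall inwards over the glass, y along the wall, z up. A bead pressed home here has its middle at x = 8 mm, y within 6 mm of 0, z = 0.
- rail: The bare near rail of the sash, dark wood, 33 x 382 mm and 40 mm thick, rigid and fixed; its frame is the sash's (same origin and axes). This is the fence that the bead is pressed against.
- pane: The glass, clear, rigid, fixed; its frame is the sash's. Its top is 25 mm above the table; over it the frame's upright walls, 18 mm high, enclose 216 mm (x) by 316 mm (y).
- side_bead_a: A side bead, same pale wood and section, only 190 mm long; lies near the long bead, about parallel to it, some 120 mm away. Not needed now. Origin: middle of its underside, x along it.
- side_bead_b: The second 190 mm side bead, farther out, lying crosswise beyond the end of the other beads. Origin and axes as the first.
- hammer: Hammer, 260 mm, lying at the right of the table. Origin within the tool, x along the handle.
- pin_tin: Open round aluminium tin of panel pins, 66 mm across, 26 mm high, near the robot to the right. Origin: centre of its underside.
- sanding_block: Cork sanding block, 110 x 67 x 33 mm, to the left of the sash. Origin: centre of its underside.
- pencil: Flat carpenter's pencil, 165 x 14 x 8 mm, lying along the sash's left side member, on top. Origin: centre of its underside, x along it.
- putty_knife: Putty knife, 210 mm, to the left of the sash. Origin within the tool, x along the handle.

How it is judged (in metres and radians):
On the way, in this order (a step that is already met when the one before it is completed fails the run):
1. the long bead is lifted clear of the table (height (world z) of bead above 0.045 m), for 0.1 s.
2. the long bead lies flat on the glass, inside the frame (z of bead_end_a in the frame of rail_face between -0.003 and 0.003 m and z of bead_end_b in the frame of rail_face between -0.003 and 0.003 m and x of each of bead_end_a, bead_end_b in the frame of rail_face above 0 m and x of bead in the frame of rail_face below 0.2 m and angle between bead's own z axis and vertical below 0.1 rad), for 0.2 s.
At the end, for the whole second after the job is handed in: Still pressing at the end: the long bead lies flat on the glass (within 3 mm at both ends), within 2.5 mm of the bare near rail at both ends, at rest, pressed on that rail by the fingers with 5 to 20 N, and less than 20 N on the glass, through the last second (all of step 2 and x of each of bead_end_a, bead_end_b in the frame of rail_face below 0.0105 m and contact force between bead and rail between 5 and 20 N and contact force between the fingers and bead above 4 N and contact force between each of bead, the arm and pane below 20 N and linear speed of bead below 0.01 m/s); the arm keeps its last pose, push and grip.
It fails at once if the glass is leaned on or struck with more than 30 N (contact force between any of bead, the arm and pane above 30 N).
It fails at once if a short side bead is moved by more than 25 mm (distance of any of side_bead_a, side_bead_b from where it was at the start of the episode above 0.025 m).
It fails at once if a tool or another small thing is moved by more than 25 mm (distance of any of hammer, pin_tin, sanding_block, pencil, putty_knife from where it was at the start of the episode above 0.025 m).
It also fails if it takes over 51 s, if anything falls off the work surface, if the arm or the gripper's body presses on something with over 40 N, if the wrist force passes 120 N, or if a joint passes its speed limit or range.

## Working session

There is one attempt and no reset: what is moved stays moved. The work goes in short steps, Python scripts to look and compute and a tool call to move; the robot and the scene stay as the last step left them, time stands still between calls to the robot, and variables do not carry over. Pictures are saved under pics/ and viewed, about 8 in all and at most 12, crops included, and the job is handed in when it is done.

Besides the shell and the picture viewer there is one more tool, called after ">>>" in YAML: its name, and indented under it one key for each argument. arm_command: Moves the arm, as the interface text tells. Its arguments: {"type":"object","properties":{"steps":{"type":"array"},"grip_force":{"type":"number"}},"required":["steps"]}

```bash
mkdir -p pics
cat > h.py <<'E'
import numpy as np, cv2
from scipy.spatial.transform import Rotation as R
from cell import state, eyes, arm
def cap(n,f=None):
    c=eyes.capture(n)
    if f: cv2.imwrite('pics/'+f,c['color'][:,:,::-1])
    return c
def KD(c):
    h=c['color'].shape[0]; f=h/2/np.tan(np.radians(c['fov_y'])/2)
    return np.array([[f,0,c['cx']],[0,f,c['cy']],[0,0,1.]]),np.array(c['distortion'],float)
def rot(o):
    o=np.array(o,float)
    return o if o.shape==(3,3) else R.from_rotvec(o).as_matrix()
def px2w(c,pts,z):
    K,D=KD(c); p=cv2.undistortPoints(np.array(pts,float).reshape(-1,1,2),K,D).reshape(-1,2)
    d=np.c_[p,np.ones(len(p))]@rot(c['orientation']).T; o=np.array(c['origin'])
    return o+d*((z-o[2])/d[:,2])[:,None]
def w2px(c,P):
    K,D=KD(c); M=rot(c['orientation']).T
    return cv2.projectPoints(np.array(P,float).reshape(-1,1,3),cv2.Rodrigues(M)[0],-M@np.array(c['origin']),K,D)[0].reshape(-1,2)
E
python3 - <<'E'
from h import *
for n in('top','scene'):
    c=cap(n,n+'1.png'); print({k:v for k,v in c.items() if k!='color'})
print(state())
E
```

```text
{'fov_y': 46.023802091152454, 'cx': 273.68217236445594, 'cy': 210.499973962355, 'distortion': array([-0.05434573,  0.        ,  0.        ,  0.        ,  0.        ]), 'origin': array([ 318.934103  ,  -42.98260742, 1383.08734975]), 'orientation': array([-2.1347606 ,  2.14336346, -0.13526303])}
{'fov_y': 44.40606659831791, 'cx': 275.4838520651591, 'cy': 206.41126347555854, 'distortion': array([-0.02714167,  0.        ,  0.        ,  0.        ,  0.        ]), 'origin': array([1374.51235152,  156.14598032, 1183.3825593 ]), 'orientation': array([-1.63522704, -2.06605092,  0.7025765 ])}
{'time_s': 0.1, 'joints': array([ 9.68664966e-01,  3.81091775e-01,  1.29815507e+00, -1.07161962e-05,
        1.46360469e+00, -2.15249688e-01]), 'joint_vel': array([ 0.00045987, -0.00162708, -0.00361294, -0.00302702,  0.0012054 ,
       -0.00138197]), 'joint_efforts': array([ 4.15674207e-03, -4.38649035e+01, -2.24917692e+01,  7.15409406e-02,
        3.41242226e-02, -9.11932239e-05]), 'eef_pos': array([207.32384616, 509.10787241, 204.82941441]), 'tcp_rot': array([ 0.30261731,  1.54989511, -0.30444801]), 'ft_force': array([ 0.00168018,  0.14198346, -0.44533304]), 'torque': array([-0.00345251,  0.01567078,  0.00421262]), 'grip_width': 1.000972070400776}
```

View pics/top1.png

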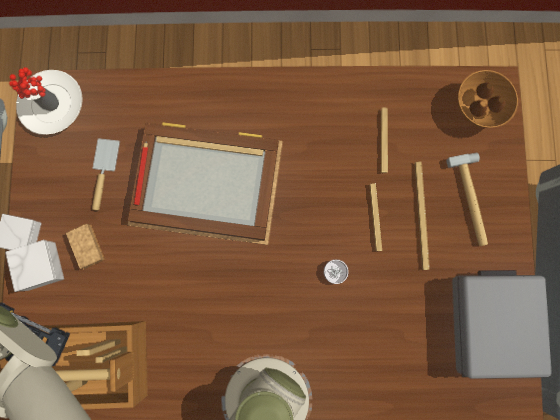

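View pics/scene1.png

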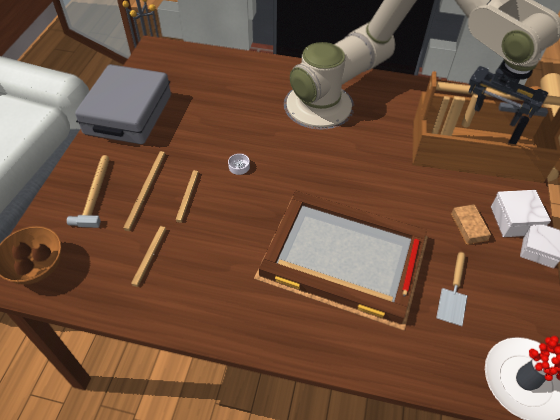

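Top view: the long bead runs from (418,163) to (426,269). The side beads are at (384,140) and (376,217), and the hammer is to the right at (470,200). The glass spans about (145,140)–(265,225), and the near bare rail runs from (130,220) to (268,240).

Run:
```python
from h import *
c=cap('top'); im=c['color']; hsv=cv2.cvtColor(im,cv2.COLOR_RGB2HSV)
def rect(m,box,z,n):
    x0,y0,x1,y1=box; mm=np.zeros_like(m); mm[y0:y1,x0:x1]=m[y0:y1,x0:x1]
    k,l,s,_=cv2.connectedComponentsWithStats(mm); i=1+np.argmax(s[1:,4]); ys,xs=np.where(l==i)
    # pixels -> world at height z then min-area rect (mm)
    P=px2w(c,np.c_[xs,ys],z)[:,:2].astype(np.float32)
    r=cv2.minAreaRect(P); print(n,len(xs),'ctr',np.round(P.mean(0),1),'rect',np.round(r[0],1),np.round(r[1],1),round(r[2],2)); return P
print(im[200,420],im[210,421],im[215,375],im[200,440],im[180,200],im[232,200],im[145,220])
m=((hsv[...,2]>150)&(hsv[...,1]<170)&(hsv[...,1]>60)).astype(np.uint8)
for n,b in dict(bead=(405,150,440,280),sa=(362,175,392,260),sb=(370,100,398,180)).items():
    P=rect(m,b,14,n); d=np.linalg.svd(P-P.mean(0),full_matrices=False)[2][0]; print('  axis',d,np.degrees(np.arctan2(d[1],d[0])))
g=((hsv[...,1]<50)&(hsv[...,2]>120)).astype(np.uint8)
P=rect(g,(135,130,275,235),25,'glass')
cv2.imwrite('pics/crop.png',cv2.resize(im[110:260,115:300,::-1],None,fx=4,fy=4,interpolation=cv2.INTER_CUBIC))
s=state(); M=R.from_rotvec(s['tcp_rot']).as_matrix(); print('tool axes cols\n',M.round(3))
```

```text
[200 169 114] [202 172 117] [198 167 109] [114  71  42] [181 183 172] [136 107  77] [204 175 121]
bead 673 ctr [ 501.6 -434.8] rect [ 504.  -434.9] [304.9  17.9] 1.59
  axis [-0.9996269  -0.02731588] -178.43472
sa 389 ctr [ 497.5 -305. ] rect [ 499.1 -305.1] [189.5  16.4] 3.66
  axis [-0.9979756  -0.06359772] -176.35365
sb 389 ctr [ 721.1 -337. ] rect [ 721.2 -337. ] [ 14.5 192. ] 87.77
  axis [-0.9993156   0.03699062] 177.88011
glass 7798 ctr [593.1 177. ] rect [599.6 177.2] [316.1 210.8] 82.07
tool axes cols
 [[-0.001  0.377  0.926]
 [-0.001  0.926 -0.377]
 [-1.    -0.001 -0.   ]]
```

View pics/crop.png

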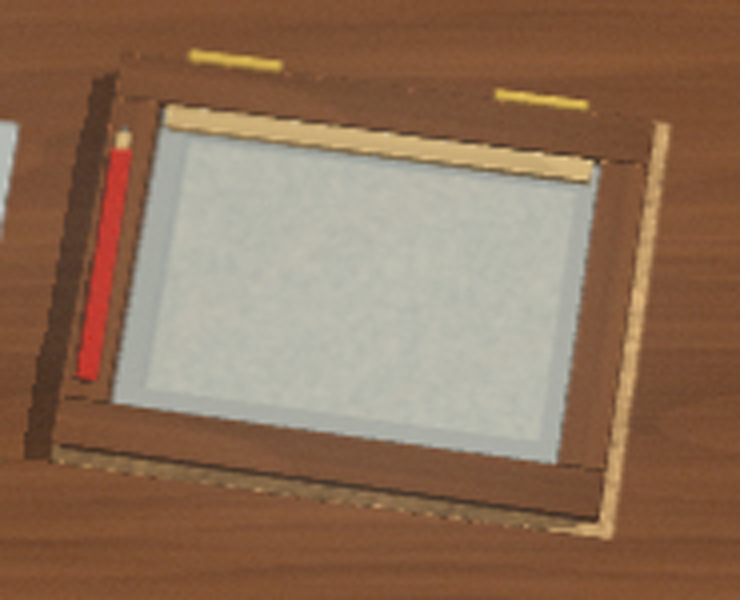

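The crop shows the sash yawed about -8°. The near rail's inner top edge runs from crop (112,402) to (557,464), and the side walls' inner edges are visible.

```bash
cat >> h.py <<'E'
def go(P,head_deg):
    """slide (m) and twist (rad) from the measured pose to TCP P (mm) pointing down, tool y heading head_deg"""
    s=state(); M=R.from_rotvec(s['tcp_rot']).as_matrix()
    h=np.degrees(np.arctan2(M[1,1],M[0,1])); d=(head_deg-h+180)%360-180
    print('t',s['time_s'],'pos',s['eef_pos'].round(1),'head',round(h,2),'j',s['joints'].round(2),'F',s['ft_force'].round(2),'w',round(s['grip_width'],3))
    print('slide',(M.T@(np.array(P)-s['eef_pos'])/1000).round(4),'twist',round(-np.radians(d),4), 'tilt',M[:,0].round(4))
E
python3 - <<'E'
from h import *
c=cap('top'); hsv=cv2.cvtColor(c['color'],cv2.COLOR_RGB2HSV)
g=((hsv[...,1]<60)&(hsv[...,2]>110)).astype(np.uint8); g[:, :135]=0; g[:130]=0; g[:,275:]=0; g[240:]=0
def fit(pts,n,z):
    P=px2w(c,pts,z)[:,:2]
    for _ in range(3):
        m=P.mean(0); d=np.linalg.svd(P-m)[2][0]; e=(P-m)@[-d[1],d[0]]; P=P[abs(e)<max(1.5,1.5*e.std())]
    print(n,m.round(1),'dir',np.degrees(np.arctan2(d[1],d[0])).round(2),'rms',e.std().round(2)); return m,d
near=[(x,np.where(g[:,x])[0].max()+.5) for x in range(150,250)]
right=[(np.where(g[y])[0].max()+.5,y) for y in range(160,215)]
left=[(np.where(g[y])[0].min()-.5,y) for y in range(160,200)]
mn,dn=fit(near,'near z43',43); mr,dr=fit(right,'right z43',43); ml,dl=fit(left,'left z25',25)
# outer edges check with hand-read crop pixels, z=43
q=(np.array([[112,402],[557,464],[598,168],[600,521],[57,447],[650,122]])+.5)/4+[115,110]-.5
print(px2w(c,q,43).round(1))
th=np.arctan2(dn[1],dn[0]); 
if np.sin(th)<0: th+=np.pi
yaw=th-np.pi/2; X=np.array([np.cos(yaw),np.sin(yaw)]); Y=np.array([-X[1],X[0]])
r=(mr-mn)@Y; l=(ml-mn)@Y; print('yaw',np.degrees(yaw),'inner width',l-r)
f=mn+Y*(r+l)/2; print('rail_face',f,'sash',f+108*X)
go([503,-436,150],91.57-180)
E
```

```text
near z43 [492.2 183.6] dir -98.13 rms 0.79
right z43 [578.4  18.7] dir 172.01 rms 0.79
left z25 [605.5 336.4] dir 172.04 rms 0.83
[[515.4 341.9  43. ]
 [471.1  33.9  43. ]
 [678.6   6.   43. ]
 [432.    4.6  43. ]
 [484.3 379.2  43. ]
 [711.5 -30.4  43. ]]
yaw -8.128557954255292 inner width 318.3576859421597
rail_face [493.30702798 191.64312944] sash [600.22198495 176.37250484]
t 0.2 pos [207.4 509.2 205. ] head 67.84 j [ 0.97  0.38  1.3   0.    1.46 -0.22] F [-0.86  0.62  0.25] w 0.999
slide [ 0.0555 -0.7638  0.6304] twist 2.7274 tilt [-5.e-04 -7.e-04 -1.e+00]
```

>>> arm_command:
  steps:
    - {"slide": [0, -0.305, 0.252], "twist": 0, "hand": 0}
    - {"slide": [0, -0.305, 0.252], "twist": 0, "hand": 0}
    - {"slide": [0, -0.305, 0.252], "twist": 0, "hand": 0}
    - {"slide": [0, -0.305, 0.252], "twist": 0, "hand": 0}
    - {"slide": [0, -0.305, 0.252], "twist": 0, "hand": 0}
    - {"slide": [0, -0.305, 0.252], "twist": 0, "hand": 0}
    - {"slide": [0, -0.305, 0.252], "twist": 0, "hand": 0}
    - {"slide": [0, -0.305, 0.252], "twist": 0, "hand": 0}

```text
time_s: 1.0
eef_pos: [325.9, 129.8, 205.5]
tcp_rot: [0.304, 1.549, -0.303]
ft_force: [1.5, -0.4, 0.6]
grip_width: 1.002
```

>>> arm_command:
  steps:
    - {"slide": [0, -0.305, 0.252], "twist": 0, "hand": 0}
    - {"slide": [0, -0.305, 0.252], "twist": 0, "hand": 0}
    - {"slide": [0, -0.305, 0.252], "twist": 0, "hand": 0}
    - {"slide": [0, -0.305, 0.252], "twist": 0, "hand": 0}
    - {"slide": [0, -0.305, 0.252], "twist": 0, "hand": 0}
    - {"slide": [0, -0.305, 0.252], "twist": 0, "hand": 0}
    - {"slide": [0, -0.305, 0.252], "twist": 0, "hand": 0}
    - {"slide": [0, -0.305, 0.252], "twist": 0, "hand": 0}

```text
time_s: 1.8
eef_pos: [444.3, -248.1, 205.2]
tcp_rot: [0.304, 1.549, -0.304]
ft_force: [0.5, -0.3, 0.1]
grip_width: 0.997
```

>>> arm_command:
  steps:
    - {"slide": [0, -0.154, 0.126], "twist": 1.1, "hand": 0}
    - {"slide": [0, -0.154, 0.126], "twist": 1.1, "hand": 0}
    - {"slide": [0, -0.154, 0.126], "twist": 1.1, "hand": 0}
    - {"slide": [0, -0.154, 0.126], "twist": 1.1, "hand": 0}
    - {"slide": [0, -0.154, 0.126], "twist": 1.1, "hand": 0}
    - {"slide": [0, -0.154, 0.126], "twist": 1.1, "hand": 0}
    - {"slide": [0, -0.154, 0.126], "twist": 1.1, "hand": 0}
    - {"slide": [0, -0.154, 0.126], "twist": 1.1, "hand": 0}

```text
time_s: 2.6
eef_pos: [502.7, -435.9, 204.9]
tcp_rot: [1.151, 1.246, -1.151]
ft_force: [0.1, 0.1, 0.4]
grip_width: 1.006
```

>>> arm_command:
  steps:
    - {"slide": [0, 0, 0], "twist": 1.1, "hand": 0}
    - {"slide": [0, 0, 0], "twist": 1.1, "hand": 0}
    - {"slide": [0, 0, 0], "twist": 1.1, "hand": 0}
    - {"slide": [0, 0, 0], "twist": 1.1, "hand": 0}
    - {"slide": [0, 0, 0], "twist": 1.1, "hand": 0}
    - {"slide": [0, 0, 0], "twist": 1.1, "hand": 0}
    - {"slide": [0, 0, 0], "twist": 1.1, "hand": 0}
    - {"slide": [0, 0, 0], "twist": 1.1, "hand": 0}

```text
time_s: 3.4
eef_pos: [502.7, -435.8, 205.0]
tcp_rot: [1.911, 0.54, -1.911]
ft_force: [-0.3, 0.7, 0.5]
grip_width: 1.003
```

Run:
```python
from h import *
go([503,-436,60],91.57-180)
```

```text
t 3.4 pos [ 502.7 -435.8  205. ] head -58.49 j [-0.89  0.59  0.93 -0.    1.62  0.13] F [-0.26  0.69  0.49] w 1.003
slide [ 0.145   0.0004 -0.0002] twist 0.5225 tilt [-4.e-04  5.e-04 -1.e+00]
```

>>> arm_command:
  steps:
    - {"slide": [0.1, 0, 0], "twist": 0.5225, "hand": 0}
    - {"slide": [0.1, 0, 0], "twist": 0.5225, "hand": 0}
    - {"slide": [0.1, 0, 0], "twist": 0.5225, "hand": 0}
    - {"slide": [0.1, 0, 0], "twist": 0.5225, "hand": 0}
    - {"slide": [0.15, 0, 0], "twist": 0.5225, "hand": 0}
    - {"slide": [0.18, 0, 0], "twist": 0.5225, "hand": 0}
    - {"slide": [0.195, 0, 0], "twist": 0.5225, "hand": 0}
    - {"slide": [0.2, 0, 0], "twist": 0.5225, "hand": 0}

```text
time_s: 4.2
eef_pos: [502.0, -435.0, 3.1]
tcp_rot: [2.204, 0.039, -2.209]
ft_force: [0.7, 0.5, -0.0]
grip_width: 1.001
```

>>> arm_command:
  steps:
    - {"slide": [0, 0, 0], "twist": 0, "hand": 0}
    - {"slide": [0, 0, 0], "twist": 0, "hand": 1}
    - {"slide": [0, 0, 0], "twist": 0, "hand": 1}
    - {"slide": [0, 0, 0], "twist": 0, "hand": 1}
    - {"slide": [0, 0, 0], "twist": 0, "hand": 1}
    - {"slide": [0, 0, 0], "twist": 0, "hand": 1}
    - {"slide": [0, 0, 0], "twist": 0, "hand": 1}
    - {"slide": [0, 0, 0], "twist": 0, "hand": 1}
  grip_force: 25

```text
time_s: 5.0
eef_pos: [502.7, -435.9, 5.4]
tcp_rot: [2.205, 0.036, -2.205]
ft_force: [0.6, -0.3, -0.1]
grip_width: 0.388
```

Run:
```python
from h import *
c=cap('top','g.png')
go([503,-436,5],91.57-180)
```

```text
t 5.05 pos [ 502.7 -435.9    5.3] head -88.15 j [-0.89  0.76  1.2  -0.    1.18  0.65] F [ 0.16 -0.11 -0.51] w 0.346
slide [ 0.0003  0.0001 -0.0003] twist 0.0049 tilt [-0.  0. -1.]
```

>>> arm_command:
  steps:
    - {"slide": [0, 0, 0], "twist": 0, "hand": 1}
    - {"slide": [0, 0, 0], "twist": 0, "hand": 1}
    - {"slide": [0, 0, 0], "twist": 0, "hand": 1}
    - {"slide": [0, 0, 0], "twist": 0, "hand": 1}
    - {"slide": [0, 0, 0], "twist": 0, "hand": 1}
    - {"slide": [0, 0, 0], "twist": 0, "hand": 1}

```text
time_s: 5.65
eef_pos: [502.7, -435.9, 5.3]
tcp_rot: [2.205, 0.036, -2.205]
ft_force: [0.4, 0.9, 0.9]
grip_width: 0.006
```

>>> arm_command:
  steps:
    - {"slide": [-0.01, 0, 0], "twist": 0, "hand": 1}
    - {"slide": [-0.03, 0, 0], "twist": 0, "hand": 1}
    - {"slide": [-0.06, 0, 0], "twist": 0, "hand": 1}
    - {"slide": [-0.1, 0, 0], "twist": 0, "hand": 1}
    - {"slide": [-0.12, 0, 0], "twist": 0, "hand": 1}
    - {"slide": [-0.13, 0, 0], "twist": 0, "hand": 1}
    - {"slide": [-0.13, 0, 0], "twist": 0, "hand": 1}

```text
time_s: 6.35
eef_pos: [503.0, -436.1, 136.7]
tcp_rot: [2.206, 0.034, -2.203]
ft_force: [0.2, -0.9, 0.8]
grip_width: 0.006
```

Run:
```python
from h import *
a=cap('top'); b=cap('scene')
cv2.imwrite('pics/lift.png',np.hstack([a['color'][100:340,280:],b['color'][60:300,40:320]])[:,:,::-1])
X=np.array([np.cos(np.radians(-8.1)),np.sin(np.radians(-8.1))]); f=np.array([493.3,191.6])
print(f+45*X); go([*(f+45*X),135],-8.1)
```

```text
[537.8510646  185.25944456]
t 6.45 pos [ 502.4 -435.5  134.2] head -88.15 j [-0.89  0.64  1.06 -0.    1.45  0.65] F [-0.13 -1.24  0.  ] w 0.004
slide [ 1.000e-04 -6.192e-01 -5.550e-02] twist -1.3972 tilt [-0.0013  0.0015 -1.    ]
```

View pics/lift.png

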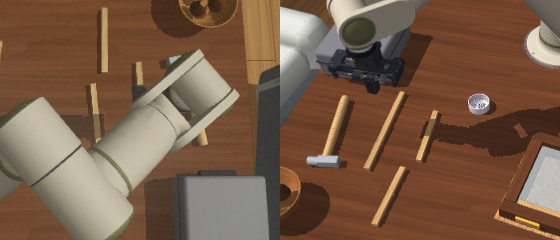

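Run:
```python
from h import *
b=cap('scene'); im=b['color']
print(w2px(b,[[502.5,-436,7],[502.5,-436,135],[655,-432,14],[351,-440,14],[0,0,0],[493,191,25],[721,-337,14]]).round(1))
hsv=cv2.cvtColor(im,cv2.COLOR_RGB2HSV)
m=((hsv[...,2]>130)&(hsv[...,1]<170)&(hsv[...,1]>60)).astype(np.uint8)
mm=np.zeros_like(m); mm[145:235,120:172]=m[145:235,120:172]
k,l,s,_=cv2.connectedComponentsWithStats(mm); i=1+np.argmax(s[1:,4]); ys,xs=np.where(l==i); print(s[i])
P=px2w(b,np.c_[xs,ys],14)[:,:2].astype(np.float32); print(cv2.minAreaRect(P))
cv2.imwrite('pics/sc2.png',cv2.resize(im[70:240,60:260,::-1],None,fx=4,fy=3.5))
```

```text
[[144.5 188.5]
 [135.7 159. ]
 [124.7 227.9]
 [161.1 150.9]
 [318.3 104.2]
 [355.1 222.1]
 [147.8 254.1]]
[123 151  42  78 483]
((502.2022399902344, -434.0581359863281), (304.61065673828125, 18.492494583129883), 1.600730538368225)
```

View pics/sc2.png

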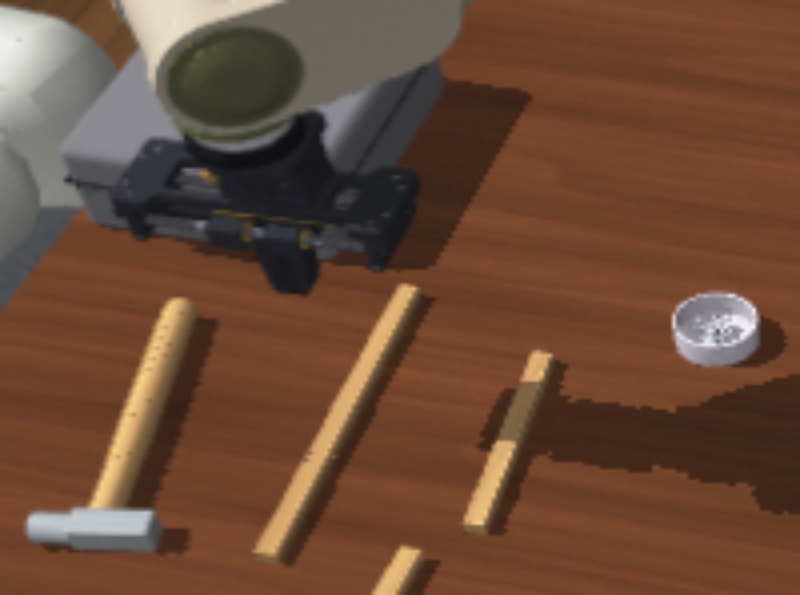

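The fingers shut above the bead and missed it. In the scene picture the fingertips, at crop (295,292), sit about 6 px higher than the reported TCP projects. The real tip is therefore roughly 25 mm above the reported z. I'll reopen, go lower in stages and check by picture and force.

>>> arm_command:
  steps:
    - {"slide": [0, 0, 0], "twist": 0, "hand": 0.2}
    - {"slide": [0, 0, 0], "twist": 0, "hand": 0.2}
    - {"slide": [0, 0, 0], "twist": 0, "hand": 0.2}
    - {"slide": [0, 0, 0], "twist": 0, "hand": 0.2}
    - {"slide": [0, 0, 0], "twist": 0, "hand": 0.2}
    - {"slide": [0, 0, 0], "twist": 0, "hand": 0.2}
    - {"slide": [0, 0, 0], "twist": 0, "hand": 0.2}
    - {"slide": [0, 0, 0], "twist": 0, "hand": 0.2}

```text
time_s: 7.3
eef_pos: [502.7, -435.8, 135.4]
tcp_rot: [2.205, 0.036, -2.205]
ft_force: [-0.1, -0.1, 0.2]
grip_width: 0.708
```

>>> arm_command:
  steps:
    - {"slide": [0.05, 0, 0], "twist": 0, "hand": 0.2}
    - {"slide": [0.09, 0, 0], "twist": 0, "hand": 0.2}
    - {"slide": [0.12, 0, 0], "twist": 0, "hand": 0.2}
    - {"slide": [0.13, 0, 0], "twist": 0, "hand": 0.2}
    - {"slide": [0.134, 0, 0], "twist": 0, "hand": 0.2}
    - {"slide": [0.138, 0, 0], "twist": 0, "hand": 0.2}
    - {"slide": [0.14, 0, 0], "twist": 0, "hand": 0.2}
    - {"slide": [0.14, 0, 0], "twist": 0, "hand": 0.2}

```text
time_s: 8.1
eef_pos: [503.0, -436.2, -3.7]
tcp_rot: [2.206, 0.034, -2.203]
ft_force: [0.1, -0.1, 0.1]
grip_width: 0.802
```

Run:
```python
from h import *
b=cap('scene'); im=b['color']; go([503,-436,-5],91.57-180)
print(w2px(b,[[502.5,-436,0],[502.5,-436,20],[502.5,-390,20],[502.5,-480,20]]).round(1))
cv2.imwrite('pics/sc3.png',cv2.resize(im[110:230,80:220,::-1],None,fx=5,fy=5))
```

```text
t 8.15 pos [ 503.  -436.2   -3.7] head -88.15 j [-0.89  0.77  1.21  0.    1.16  0.65] F [-0.53  0.16 -0.21] w 0.801
slide [ 0.0013 -0.0002  0.    ] twist 0.0049 tilt [ 0.001  -0.0012 -1.    ]
[[144.9 190. ]
 [143.6 185.7]
 [158.3 188.5]
 [129.8 183. ]]
```

View pics/sc3.png

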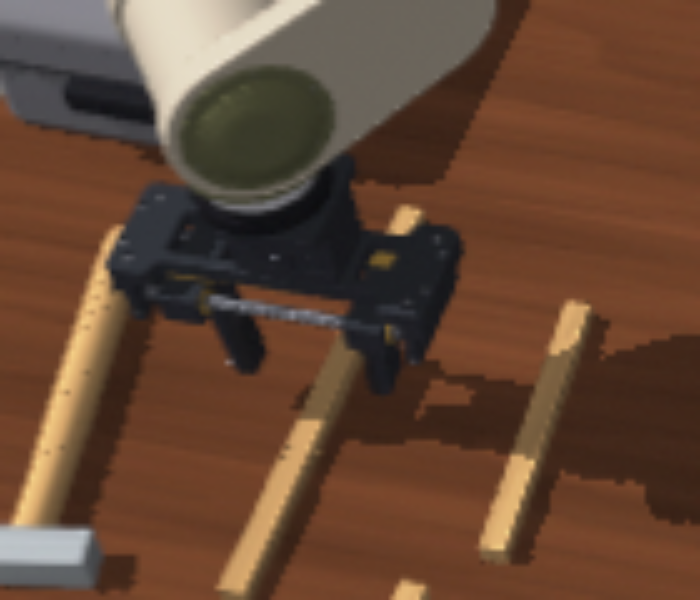

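Tips are at crop (245,372) and (383,392), straddling the bead, still about 18–20 mm above the table by their shadow gap. I'll go lower.

>>> arm_command:
  steps:
    - {"slide": [0.004, 0, 0], "twist": 0, "hand": 0.2}
    - {"slide": [0.008, 0, 0], "twist": 0, "hand": 0.2}
    - {"slide": [0.01, 0, 0], "twist": 0, "hand": 0.2}
    - {"slide": [0.011, 0, 0], "twist": 0, "hand": 0.2}
    - {"slide": [0.011, 0, 0], "twist": 0, "hand": 0.2}

```text
time_s: 8.65
eef_pos: [502.7, -435.8, -15.8]
tcp_rot: [2.205, 0.036, -2.205]
ft_force: [-0.9, 0.6, -0.5]
grip_width: 0.799
```

>>> arm_command:
  steps:
    - {"slide": [0.001, 0, 0], "twist": 0, "hand": 0.2}
    - {"slide": [0.002, 0, 0], "twist": 0, "hand": 0.2}

```text
time_s: 8.85
eef_pos: [502.8, -435.9, -17.6]
tcp_rot: [2.205, 0.035, -2.205]
ft_force: [-0.4, 0.0, -0.6]
grip_width: 0.799
```

Run:
```python
from h import *
b=cap('scene'); im=b['color']; go([503,-436,-18],91.57-180)
cv2.imwrite('pics/sc4.png',cv2.resize(im[125:215,90:200,::-1],None,fx=7,fy=6.5))
```

```text
t 8.9 pos [ 502.7 -435.8  -17.8] head -88.15 j [-0.89  0.79  1.22  0.    1.13  0.65] F [-0.66 -0.39 -0.43] w 0.803
slide [ 0.0002  0.0002 -0.0003] twist 0.0049 tilt [-1.e-04  1.e-04 -1.e+00]
```

View pics/sc4.png

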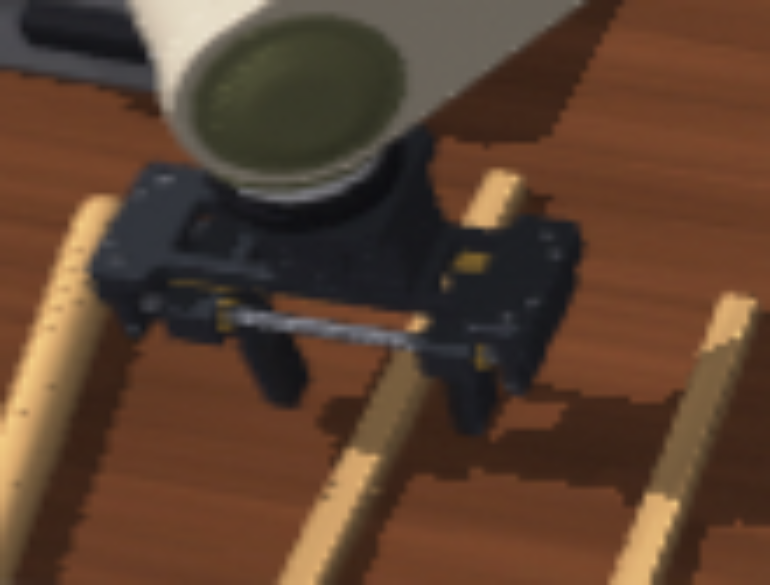

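>>> arm_command:
  steps:
    - {"slide": [0.001, 0, 0], "twist": 0, "hand": 0.2}
    - {"slide": [0.001, 0, 0], "twist": 0, "hand": 0.2}
    - {"slide": [0.002, 0, 0], "twist": 0, "hand": 0.2}
    - {"slide": [0.002, 0, 0], "twist": 0, "hand": 0.2}

```text
time_s: 9.3
eef_pos: [502.7, -435.8, -19.8]
tcp_rot: [2.205, 0.036, -2.205]
ft_force: [-0.4, 0.4, 0.1]
grip_width: 0.799
```

>>> arm_command:
  steps:
    - {"slide": [0.0, 0, 0], "twist": 0, "hand": 1}
    - {"slide": [0.0, 0, 0], "twist": 0, "hand": 1}
    - {"slide": [0.0, 0, 0], "twist": 0, "hand": 1}
    - {"slide": [0.0, 0, 0], "twist": 0, "hand": 1}
    - {"slide": [0.0, 0, 0], "twist": 0, "hand": 1}
    - {"slide": [0.0, 0, 0], "twist": 0, "hand": 1}
    - {"slide": [0.0, 0, 0], "twist": 0, "hand": 1}
    - {"slide": [0.0, 0, 0], "twist": 0, "hand": 1}
  grip_force: 20

```text
time_s: 10.1
eef_pos: [502.9, -436.2, -18.9]
tcp_rot: [2.205, 0.035, -2.204]
ft_force: [0.4, -0.3, 0.8]
grip_width: 0.101
```

>>> arm_command:
  steps:
    - {"slide": [0.0, 0, 0], "twist": 0, "hand": 1}
    - {"slide": [0.0, 0, 0], "twist": 0, "hand": 1}
    - {"slide": [0.0, 0, 0], "twist": 0, "hand": 1}

```text
time_s: 10.4
eef_pos: [503.0, -436.1, -18.9]
tcp_rot: [2.206, 0.035, -2.204]
ft_force: [-1.2, 0.9, 5.9]
grip_width: 0.009
```

>>> arm_command:
  steps:
    - {"slide": [-0.01, 0, 0], "twist": 0, "hand": 1}
    - {"slide": [-0.03, 0, 0], "twist": 0, "hand": 0.2}
    - {"slide": [-0.03, 0, 0], "twist": 0, "hand": 0.2}
    - {"slide": [-0.03, 0, 0], "twist": 0, "hand": 0.2}
    - {"slide": [-0.03, 0, 0], "twist": 0, "hand": 0.3}
    - {"slide": [-0.03, 0, 0], "twist": 0, "hand": 0.3}
    - {"slide": [-0.03, 0, 0], "twist": 0, "hand": 0.3}
    - {"slide": [-0.03, 0, 0], "twist": 0, "hand": 0.3}

```text
time_s: 11.2
eef_pos: [502.6, -435.8, 10.0]
tcp_rot: [2.205, 0.036, -2.206]
ft_force: [-0.7, 0.5, -0.4]
grip_width: 0.614
```

Run:
```python
from h import *
go([503,-436,5],91.57-180)
b=cap('scene'); im=b['color']
hsv=cv2.cvtColor(im,cv2.COLOR_RGB2HSV)
m=((hsv[...,2]>80)&(hsv[...,1]<175)&(hsv[...,1]>60)&(hsv[...,0]>14)).astype(np.uint8); m[:145]=0;m[235:]=0;m[:,:118]=0;m[:,172:]=0
k,l,s,ce=cv2.connectedComponentsWithStats(m)
for i in range(1,k):
    if s[i,4]>60:
        ys,xs=np.where(l==i); P=px2w(b,np.c_[xs,ys],14)[:,:2].astype(np.float32); print(s[i],[np.round(q,1) for q in cv2.minAreaRect(P)])
cv2.imwrite('pics/sc5.png',cv2.resize(im[125:235,90:220,::-1],None,fx=6,fy=5.4))
```

```text
t 11.2 pos [ 502.6 -435.8   10. ] head -88.15 j [-0.89  0.76  1.2  -0.    1.19  0.65] F [-0.68  0.52 -0.38] w 0.614
slide [ 0.005   0.0002 -0.0004] twist 0.0049 tilt [-4.e-04  4.e-04 -1.e+00]
[123 177  28  54 363] [array([ 561.7, -429.9]), array([198.3,  21.4]), np.float64(1.7)]
```

View pics/sc5.png

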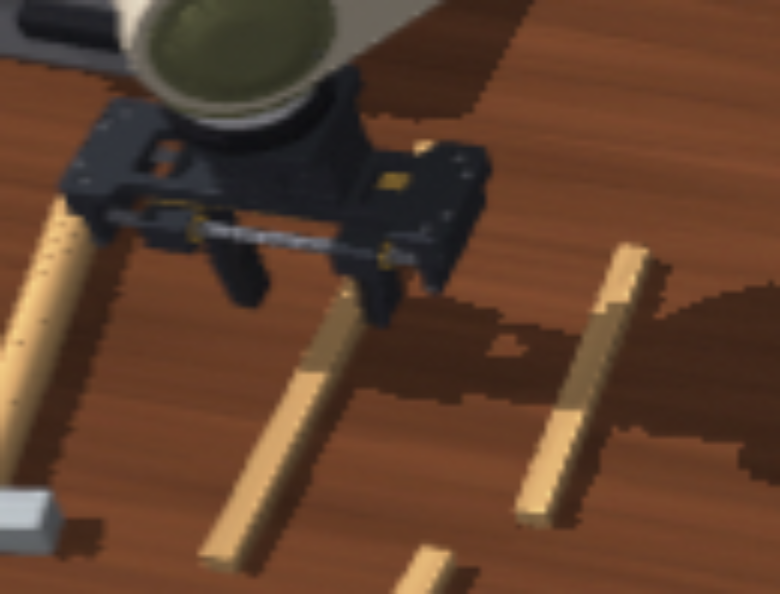

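Bead is flat and unmoved (axis about 1.7°), with the fingers centred over it. The upward force while shut at reported z=-19 means the tips were on the bead's top at 14 mm. True z is therefore about reported + 32 mm.

>>> arm_command:
  steps:
    - {"slide": [0.02, 0, 0], "twist": 0, "hand": 0.3}
    - {"slide": [0.03, 0, 0], "twist": 0, "hand": 0.3}
    - {"slide": [0.033, 0, 0], "twist": 0, "hand": 0.3}
    - {"slide": [0.035, 0, 0], "twist": 0, "hand": 0.3}
    - {"slide": [0.036, 0, 0], "twist": 0, "hand": 0.3}
    - {"slide": [0.037, 0, 0], "twist": 0, "hand": 0.3}
    - {"slide": [0.037, 0, 0], "twist": 0, "hand": 0.3}

```text
time_s: 11.95
eef_pos: [502.8, -436.0, -26.4]
tcp_rot: [2.205, 0.035, -2.205]
ft_force: [-0.2, 0.1, 0.1]
grip_width: 0.702
```

>>> arm_command:
  steps:
    - {"slide": [0.0005, 0, 0], "twist": 0, "hand": 0.3}
    - {"slide": [0.001, 0, 0], "twist": 0, "hand": 0.3}
    - {"slide": [0.0015, 0, 0], "twist": 0, "hand": 0.3}
    - {"slide": [0.0015, 0, 0], "twist": 0, "hand": 0.3}

```text
time_s: 12.35
eef_pos: [502.7, -435.8, -28.2]
tcp_rot: [2.205, 0.036, -2.205]
ft_force: [0.1, 0.0, 0.8]
grip_width: 0.699
```

>>> arm_command:
  steps:
    - {"slide": [0.0, 0, 0], "twist": 0, "hand": 1}
    - {"slide": [0.0, 0, 0], "twist": 0, "hand": 1}
    - {"slide": [0.0, 0, 0], "twist": 0, "hand": 1}
    - {"slide": [0.0, 0, 0], "twist": 0, "hand": 1}
    - {"slide": [0.0, 0, 0], "twist": 0, "hand": 1}
    - {"slide": [0.0, 0, 0], "twist": 0, "hand": 1}
    - {"slide": [0.0, 0, 0], "twist": 0, "hand": 1}
    - {"slide": [0.0, 0, 0], "twist": 0, "hand": 1}
  grip_force: 20

```text
time_s: 13.15
eef_pos: [502.7, -435.9, -28.2]
tcp_rot: [2.205, 0.036, -2.205]
ft_force: [-0.4, 0.0, 0.1]
grip_width: 0.177
```

Gripped (opening 0.177 = 15.6 mm). Now lift and carry.

>>> arm_command:
  steps:
    - {"slide": [-0.01, 0, 0], "twist": 0, "hand": 1}
    - {"slide": [-0.03, 0, 0], "twist": 0, "hand": 1}
    - {"slide": [-0.06, 0, 0], "twist": 0, "hand": 1}
    - {"slide": [-0.1, 0, 0], "twist": 0, "hand": 1}
    - {"slide": [-0.13, 0, 0], "twist": 0, "hand": 1}
    - {"slide": [-0.14, 0, 0], "twist": 0, "hand": 1}
    - {"slide": [-0.14, 0, 0], "twist": 0, "hand": 1}

```text
time_s: 13.85
eef_pos: [503.0, -436.1, 113.1]
tcp_rot: [2.206, 0.033, -2.202]
ft_force: [-0.1, -0.0, -1.3]
grip_width: 0.174
```

>>> arm_command:
  steps:
    - {"slide": [0, -0.02, -0.002], "twist": 0, "hand": 1}
    - {"slide": [0, -0.05, -0.005], "twist": 0, "hand": 1}
    - {"slide": [0, -0.09, -0.009], "twist": 0, "hand": 1}
    - {"slide": [0, -0.13, -0.013], "twist": 0, "hand": 1}
    - {"slide": [0, -0.17, -0.017], "twist": 0, "hand": 1}
    - {"slide": [0, -0.21, -0.02], "twist": 0, "hand": 1}
    - {"slide": [0, -0.25, -0.024], "twist": 0, "hand": 1}
    - {"slide": [0, -0.29, -0.028], "twist": 0, "hand": 1}

```text
time_s: 14.65
eef_pos: [520.3, -143.1, 109.9]
tcp_rot: [2.203, 0.037, -2.21]
ft_force: [0.2, -0.5, 0.9]
grip_width: 0.173
```

>>> arm_command:
  steps:
    - {"slide": [0, -0.04, -0.004], "twist": 0, "hand": 1}
    - {"slide": [0, -0.08, -0.008], "twist": 0, "hand": 1}
    - {"slide": [0, -0.12, -0.012], "twist": 0, "hand": 1}
    - {"slide": [0, -0.16, -0.015], "twist": 0, "hand": 1}
    - {"slide": [0, -0.2, -0.019], "twist": 0, "hand": 1}
    - {"slide": [0, -0.24, -0.023], "twist": 0, "hand": 1}
    - {"slide": [0, -0.28, -0.027], "twist": 0, "hand": 1}
    - {"slide": [0, -0.31, -0.03], "twist": 0, "hand": 1}

```text
time_s: 15.45
eef_pos: [540.1, 167.9, 109.8]
tcp_rot: [2.201, 0.037, -2.209]
ft_force: [-0.1, -1.0, -0.9]
grip_width: 0.181
```

>>> arm_command:
  steps:
    - {"slide": [0, -0.008, -0.001], "twist": -0.1, "hand": 1}
    - {"slide": [0, -0.015, -0.002], "twist": -0.25, "hand": 1}
    - {"slide": [0, -0.019, -0.002], "twist": -0.37, "hand": 1}
    - {"slide": [0, -0.019, -0.002], "twist": -0.5, "hand": 1}
    - {"slide": [0, -0.019, -0.002], "twist": -0.63, "hand": 1}
    - {"slide": [0, -0.019, -0.002], "twist": -0.75, "hand": 1}
    - {"slide": [0, -0.019, -0.002], "twist": -0.87, "hand": 1}
    - {"slide": [0, -0.019, -0.002], "twist": -1.0, "hand": 1}

```text
time_s: 16.25
eef_pos: [541.7, 184.6, 109.7]
tcp_rot: [1.587, 0.909, -1.594]
ft_force: [0.5, -0.7, -0.5]
grip_width: 0.177
```

>>> arm_command:
  steps:
    - {"slide": [0, 0, 0], "twist": -0.13, "hand": 1}
    - {"slide": [0, 0, 0], "twist": -0.26, "hand": 1}
    - {"slide": [0, 0, 0], "twist": -0.36, "hand": 1}
    - {"slide": [0, 0, 0], "twist": -0.397, "hand": 1}
    - {"slide": [0, 0, 0], "twist": -0.397, "hand": 1}

```text
time_s: 16.75
eef_pos: [541.8, 184.6, 110.0]
tcp_rot: [1.31, 1.141, -1.316]
ft_force: [0.3, 0.3, -0.8]
grip_width: 0.174
```

Run:
```python
from h import *
go([542.8,184.6,20],-8.05)
a=cap('top'); b=cap('scene')
A=a['color'][100:290,100:330]; B=b['color'][120:310,230:460]
cv2.imwrite('pics/over.png',cv2.resize(np.hstack([A,B])[:,:,::-1],None,fx=1.73,fy=2))
```

```text
t 16.75 pos [541.8 184.6 110. ] head -8.1 j [ 0.12  0.5   1.38 -0.    1.26  0.26] F [ 0.3   0.25 -0.8 ] w 0.174
slide [ 0.09    0.0013 -0.0002] twist -0.0008 tilt [-3.5e-03 -5.0e-04 -1.0e+00]
```

View pics/over.png

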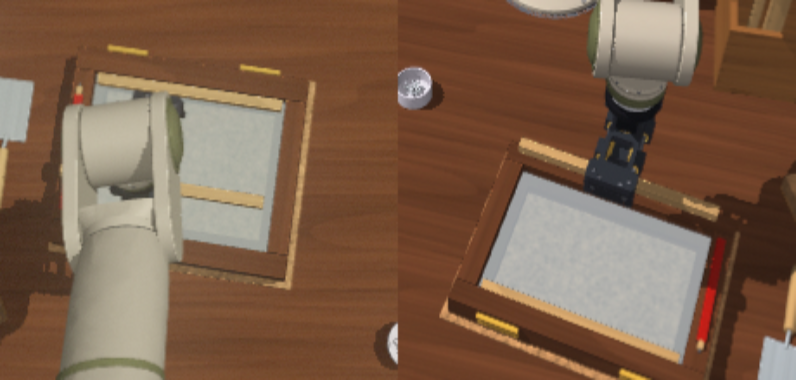

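The bead is held level above the sash. Its ends are at scene pixels of about (300,192) and (414,226), and its right end is at top pixel (252.6,200.5). I'll check these against the frame.

Run:
```python
from h import *
a=cap('top'); b=cap('scene')
yaw=np.radians(-8.05); X=np.array([np.cos(yaw),np.sin(yaw)]);Y=np.array([-X[1],X[0]]); f=np.array([493.3,191.6])
def loc(c,reg,z,n,ylim=None):
    x0,y0,x1,y1=reg; hsv=cv2.cvtColor(c['color'],cv2.COLOR_RGB2HSV)
    m=((hsv[...,2]>140)&(hsv[...,1]<175)&(hsv[...,1]>65)&(hsv[...,0]>12)).astype(np.uint8)
    mm=np.zeros_like(m); mm[y0:y1,x0:x1]=m[y0:y1,x0:x1]
    k,l,s,_=cv2.connectedComponentsWithStats(mm)
    for i in range(1,k):
        if s[i,4]<25: continue
        ys,xs=np.where(l==i); P=px2w(c,np.c_[xs,ys],z)[:,:2]-f
        u,v=P@X,P@Y; p=np.polyfit(v,u,1); print(n,s[i],'x mid',u.mean().round(1),'slope',p[0].round(4),'y',v.min().round(1),v.max().round(1))
loc(b,(295,185,425,232),152,'scene')
loc(a,(200,185,262,206),152,'top')
# far pinned bead: known x 200..216 from the wall, y +-152, top z 39
loc(b,(265,255,400,305),39,'far scene'); loc(a,(150,132,270,156),39,'far top')
```

```text
scene [300 189  40  16 213] x mid 49.4 slope 0.0081 y -153.4 -46.9
scene [394 219  22   9  66] x mid 53.6 slope -0.0237 y 98.8 151.2
top [204 191  49  13 298] x mid 51.5 slope 0.0052 y -152.8 -28.8
far scene [278 259 115  43 571] x mid 206.0 slope -0.0003 y -152.9 150.5
far scene [265 278  76  27 279] x mid 271.0 slope -0.0052 y -165.5 33.8
far top [239 132  23   6  61] x mid 254.4 slope 0.0048 y -142.9 -79.3
far top [156 136 108  19 581] x mid 208.5 slope 0.0013 y -154.2 152.2
```

>>> arm_command:
  steps:
    - {"slide": [0.04, 0, 0], "twist": 0, "hand": 1}
    - {"slide": [0.08, 0, 0], "twist": 0, "hand": 1}
    - {"slide": [0.1, 0, 0], "twist": 0, "hand": 1}
    - {"slide": [0.105, 0, 0], "twist": 0, "hand": 1}
    - {"slide": [0.108, 0, 0], "twist": 0, "hand": 1}
    - {"slide": [0.11, 0, 0], "twist": 0, "hand": 1}
    - {"slide": [0.111, 0, 0], "twist": 0, "hand": 1}
    - {"slide": [0.111, 0, 0], "twist": 0, "hand": 1}

```text
time_s: 17.75
eef_pos: [543.1, 184.8, 1.6]
tcp_rot: [1.314, 1.138, -1.312]
ft_force: [0.1, -0.2, -0.7]
grip_width: 0.176
```

>>> arm_command:
  steps:
    - {"slide": [0, 0, 0], "twist": 0, "hand": 1}
    - {"slide": [0.0005, 0, 0], "twist": 0, "hand": 1}
    - {"slide": [0.001, 0, 0], "twist": 0, "hand": 1}
    - {"slide": [0.001, 0, 0], "twist": 0, "hand": 1}
    - {"slide": [0.001, 0, 0], "twist": 0, "hand": 1}

```text
time_s: 18.25
eef_pos: [542.7, 184.8, -0.2]
tcp_rot: [1.313, 1.139, -1.313]
ft_force: [0.2, -0.6, -0.5]
grip_width: 0.175
```

>>> arm_command:
  steps:
    - {"slide": [0.0005, 0, 0], "twist": 0, "hand": 1}
    - {"slide": [0.001, 0, 0], "twist": 0, "hand": 1}
    - {"slide": [0.0015, 0, 0], "twist": 0, "hand": 1}
    - {"slide": [0.002, 0, 0], "twist": 0, "hand": 1}
    - {"slide": [0.002, 0, 0], "twist": 0, "hand": 1}

```text
time_s: 18.75
eef_pos: [542.7, 184.7, -2.2]
tcp_rot: [1.313, 1.139, -1.313]
ft_force: [0.3, 0.5, -0.1]
grip_width: 0.178
```

>>> arm_command:
  steps:
    - {"slide": [0.0005, 0, 0], "twist": 0, "hand": 1}
    - {"slide": [0.0005, 0, 0], "twist": 0, "hand": 1}
    - {"slide": [0.0005, 0, 0], "twist": 0, "hand": 1}

```text
time_s: 19.05
eef_pos: [542.7, 184.8, -2.7]
tcp_rot: [1.313, 1.139, -1.313]
ft_force: [-0.4, 1.5, -0.7]
grip_width: 0.176
```

>>> arm_command:
  steps:
    - {"slide": [0.0005, 0, 0], "twist": 0, "hand": 1}
    - {"slide": [0.0005, 0, 0], "twist": 0, "hand": 1}
    - {"slide": [0.0005, 0, 0], "twist": 0, "hand": 1}

```text
time_s: 19.35
eef_pos: [542.7, 184.8, -3.1]
tcp_rot: [1.313, 1.139, -1.313]
ft_force: [0.6, 0.6, -1.0]
grip_width: 0.18
```

>>> arm_command:
  steps:
    - {"slide": [0.0005, 0, 0], "twist": 0, "hand": 1}
    - {"slide": [0.0005, 0, 0], "twist": 0, "hand": 1}

```text
time_s: 19.55
eef_pos: [542.7, 184.8, -3.2]
tcp_rot: [1.313, 1.139, -1.312]
ft_force: [-1.7, -0.1, 4.1]
grip_width: 0.182
```

>>> arm_command:
  steps:
    - {"slide": [0, 0, 0], "twist": 0, "hand": 0.55}
    - {"slide": [0, 0, 0], "twist": 0, "hand": 0.55}
    - {"slide": [0, 0, 0], "twist": 0, "hand": 0.55}
    - {"slide": [0, 0, 0], "twist": 0, "hand": 0.55}
    - {"slide": [0, 0, 0], "twist": 0, "hand": 0.55}

```text
time_s: 20.05
eef_pos: [542.7, 184.8, -3.7]
tcp_rot: [1.313, 1.139, -1.313]
ft_force: [0.7, -0.0, -1.1]
grip_width: 0.455
```

>>> arm_command:
  steps:
    - {"slide": [-0.02, 0, 0], "twist": 0, "hand": 0.55}
    - {"slide": [-0.06, 0, 0], "twist": 0, "hand": 0.55}
    - {"slide": [-0.06, 0, 0], "twist": 0, "hand": 0.55}

```text
time_s: 20.35
eef_pos: [545.1, 185.2, 60.7]
tcp_rot: [1.318, 1.134, -1.306]
ft_force: [0.4, -0.2, -0.3]
grip_width: 0.45
```

Run:
```python
from h import *
b=cap('scene','laid.png'); a=cap('top','laidt.png')
yaw=np.radians(-8.05); X=np.array([np.cos(yaw),np.sin(yaw)]);Y=np.array([-X[1],X[0]]); f=np.array([493.3,191.6])
go([*(f+80*X),55],81.95)
for n,c,(x0,y0,x1,y1) in(('s',b,(285,205,420,265)),('t',a,(140,175,268,225))):
    hsv=cv2.cvtColor(c['color'],cv2.COLOR_RGB2HSV)
    m=((hsv[...,2]>140)&(hsv[...,1]<175)&(hsv[...,1]>65)&(hsv[...,0]>12)).astype(np.uint8)
    mm=np.zeros_like(m); mm[y0:y1,x0:x1]=m[y0:y1,x0:x1]
    k,l,s,_=cv2.connectedComponentsWithStats(mm)
    for i in range(1,k):
        if s[i,4]<25: continue
        ys,xs=np.where(l==i); P=px2w(c,np.c_[xs,ys],39)[:,:2]-f
        u,v=P@X,P@Y; print(n,s[i],'x mid',u.mean().round(1),'slope',np.polyfit(v,u,1)[0].round(4),'y',v.min().round(1),v.max().round(1))
cv2.imwrite('pics/laidc.png',cv2.resize(b['color'][170:330,240:450,::-1],None,fx=3.6,fy=3.6))
```

```text
t 20.45 pos [542.9 184.8  56.8] head -8.11 j [ 0.12  0.57  1.45 -0.    1.13  0.26] F [-0.29  0.83 -0.82] w 0.452
slide [0.0019 0.0299 0.0002] twist -1.5718 tilt [ 1.5e-03  2.0e-04 -1.0e+00]
s [298 215  80  26 315] x mid 51.6 slope 0.0022 y -151.3 70.9
t [207 198  48  12 269] x mid 52.1 slope 0.0054 y -151.9 -19.7
```

View pics/laidc.png

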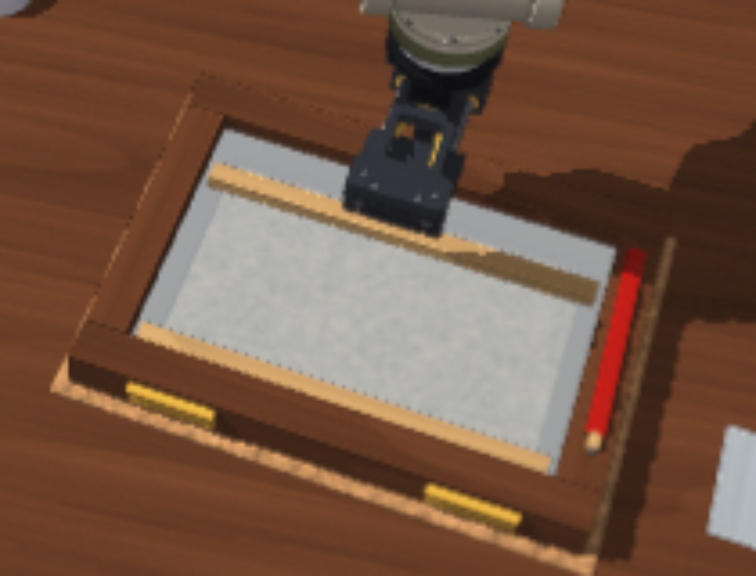

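The bead lies flat on the glass, parallel to the near rail and about 50 mm from it, with both ends inside the frame. Next: move inwards, turn the jaws along the rail, open fully and descend behind the bead.

>>> arm_command:
  steps:
    - {"slide": [0, 0.02, 0], "twist": -0.13, "hand": 0}
    - {"slide": [0, 0.045, 0], "twist": -0.27, "hand": 0}
    - {"slide": [0, 0.045, 0], "twist": -0.4, "hand": 0}
    - {"slide": [0, 0.045, 0], "twist": -0.54, "hand": 0}
    - {"slide": [0, 0.045, 0], "twist": -0.68, "hand": 0}
    - {"slide": [0, 0.045, 0], "twist": -0.82, "hand": 0}
    - {"slide": [0, 0.045, 0], "twist": -0.96, "hand": 0}
    - {"slide": [0, 0.045, 0], "twist": -1.1, "hand": 0}

```text
time_s: 21.25
eef_pos: [586.5, 178.3, 54.7]
tcp_rot: [0.474, 1.521, -0.476]
ft_force: [0.0, 0.1, 0.5]
grip_width: 1.001
```

>>> arm_command:
  steps:
    - {"slide": [0, 0, 0], "twist": -0.14, "hand": 0}
    - {"slide": [0, 0, 0], "twist": -0.28, "hand": 0}
    - {"slide": [0, 0, 0], "twist": -0.4, "hand": 0}
    - {"slide": [0, 0, 0], "twist": -0.471, "hand": 0}
    - {"slide": [0, 0, 0], "twist": -0.471, "hand": 0}
    - {"slide": [0, 0, 0], "twist": -0.471, "hand": 0}

```text
time_s: 21.85
eef_pos: [586.8, 178.4, 55.4]
tcp_rot: [0.112, 1.569, -0.113]
ft_force: [-0.7, -1.2, -0.1]
grip_width: 0.999
```

>>> arm_command:
  steps:
    - {"slide": [0.02, 0, 0], "twist": 0, "hand": 0}
    - {"slide": [0.04, 0, 0], "twist": 0, "hand": 0}
    - {"slide": [0.05, 0, 0], "twist": 0, "hand": 0}
    - {"slide": [0.054, 0, 0], "twist": 0, "hand": 0}
    - {"slide": [0.056, 0, 0], "twist": 0, "hand": 0}
    - {"slide": [0.057, 0, 0], "twist": 0, "hand": 0}
    - {"slide": [0.057, 0, 0], "twist": 0, "hand": 0}
    - {"slide": [0.057, 0, 0], "twist": 0, "hand": 0}

```text
time_s: 22.65
eef_pos: [587.5, 178.5, -0.1]
tcp_rot: [0.111, 1.567, -0.111]
ft_force: [0.3, 0.4, -0.7]
grip_width: 1.001
```

Run:
```python
from h import *
yaw=np.radians(-8.05); X=np.array([np.cos(yaw),np.sin(yaw)]); f=np.array([493.3,191.6])
go([*(f+34*X),-5],81.95); print((state()['eef_pos'][:2]-f)@X)
```

```text
t 22.65 pos [ 5.875e+02  1.785e+02 -1.000e-01] head 81.9 j [ 0.1   0.7   1.38  0.    1.07 -1.33] F [ 0.3   0.35 -0.69] w 1.001
slide [ 0.0049 -0.0002 -0.0611] twist -0.0009 tilt [ 1.e-03  1.e-04 -1.e+00]
95.14012328848119
```

>>> arm_command:
  steps:
    - {"slide": [0.001, 0, 0], "twist": 0, "hand": 0}
    - {"slide": [0.002, 0, 0], "twist": 0, "hand": 0}
    - {"slide": [0.003, 0, 0], "twist": 0, "hand": 0}
    - {"slide": [0.003, 0, -0.005], "twist": 0, "hand": 0}
    - {"slide": [0.003, 0, -0.012], "twist": 0, "hand": 0}
    - {"slide": [0.003, 0, -0.017], "twist": 0, "hand": 0}
    - {"slide": [0.003, 0, -0.02], "twist": 0, "hand": 0}
    - {"slide": [0.003, 0, -0.022], "twist": 0, "hand": 0}

```text
time_s: 23.45
eef_pos: [565.1, 181.6, -3.6]
tcp_rot: [0.111, 1.568, -0.111]
ft_force: [-0.6, -0.2, -0.4]
grip_width: 0.999
```

>>> arm_command:
  steps:
    - {"slide": [0, 0, -0.002], "twist": 0, "hand": 0}
    - {"slide": [0, 0, -0.004], "twist": 0, "hand": 0}
    - {"slide": [0, 0, -0.006], "twist": 0, "hand": 0}
    - {"slide": [0, 0, -0.008], "twist": 0, "hand": 0}
    - {"slide": [0, 0, -0.01], "twist": 0, "hand": 0}
    - {"slide": [0, 0, -0.012], "twist": 0, "hand": 0}
    - {"slide": [0, 0, -0.014], "twist": 0, "hand": 0}
    - {"slide": [0, 0, -0.016], "twist": 0, "hand": 0}

```text
time_s: 24.25
eef_pos: [549.5, 183.8, -3.6]
tcp_rot: [0.111, 1.568, -0.111]
ft_force: [-0.1, -0.3, 0.5]
grip_width: 1.001
```

Run:
```python
from h import *
yaw=np.radians(-8.05); X=np.array([np.cos(yaw),np.sin(yaw)]); Y=np.array([-X[1],X[0]]); f=np.array([493.3,191.6])
go([*(f+28*X),-5],81.95); print((state()['eef_pos'][:2]-f)@X)
b=cap('scene'); a=cap('top')
for n,c,(x0,y0,x1,y1) in(('s',b,(285,190,420,265)),('t',a,(140,175,268,235))):
    hsv=cv2.cvtColor(c['color'],cv2.COLOR_RGB2HSV)
    m=((hsv[...,2]>140)&(hsv[...,1]<175)&(hsv[...,1]>65)&(hsv[...,0]>12)).astype(np.uint8)
    mm=np.zeros_like(m); mm[y0:y1,x0:x1]=m[y0:y1,x0:x1]
    k,l,s,_=cv2.connectedComponentsWithStats(mm)
    for i in range(1,k):
        if s[i,4]<25: continue
        ys,xs=np.where(l==i); P=px2w(c,np.c_[xs,ys],39)[:,:2]-f
        u,v=P@X,P@Y; print(n,s[i],'x mid',u.mean().round(1),'slope',np.polyfit(v,u,1)[0].round(4),'y',v.min().round(1),v.max().round(1))
```

```text
t 24.25 pos [549.5 183.8  -3.6] head 81.9 j [ 0.12  0.66  1.48 -0.    1.   -1.31] F [-0.12 -0.27  0.52] w 1.001
slide [ 0.0014 -0.0001 -0.0287] twist -0.0008 tilt [ 0. -0. -1.]
56.73201957503292
s [299 212  20  10  95] x mid 39.6 slope 0.0272 y -151.9 -96.3
t [227 205  27   9 148] x mid 40.1 slope 0.0031 y -151.6 -79.4
```

>>> arm_command:
  steps:
    - {"slide": [0, 0, -0.003], "twist": 0, "hand": 0}
    - {"slide": [0, 0, -0.006], "twist": 0, "hand": 0}
    - {"slide": [0, 0, -0.009], "twist": 0, "hand": 0}
    - {"slide": [0, 0, -0.012], "twist": 0, "hand": 0}
    - {"slide": [0, 0, -0.015], "twist": 0, "hand": 0}
    - {"slide": [0, 0, -0.018], "twist": 0, "hand": 0}
    - {"slide": [0, 0, -0.021], "twist": 0, "hand": 0}
    - {"slide": [0, 0, -0.024], "twist": 0, "hand": 0}

```text
time_s: 25.15
eef_pos: [525.6, 187.2, -3.6]
tcp_rot: [0.111, 1.568, -0.111]
ft_force: [0.4, -0.6, -0.7]
grip_width: 1.0
```

>>> arm_command:
  steps:
    - {"slide": [0, 0, -0.0005], "twist": 0, "hand": 0}
    - {"slide": [0, 0, -0.001], "twist": 0, "hand": 0}
    - {"slide": [0, 0, -0.0015], "twist": 0, "hand": 0}
    - {"slide": [0, 0, -0.002], "twist": 0, "hand": 0}
    - {"slide": [0, 0, -0.0025], "twist": 0, "hand": 0}
    - {"slide": [0, 0, -0.003], "twist": 0, "hand": 0}
    - {"slide": [0, 0, -0.003], "twist": 0, "hand": 0}

```text
time_s: 25.85
eef_pos: [522.8, 187.6, -3.7]
tcp_rot: [0.111, 1.568, -0.111]
ft_force: [0.2, -1.0, 0.4]
grip_width: 0.992
```

>>> arm_command:
  steps:
    - {"slide": [0, 0, -0.0005], "twist": 0, "hand": 0}
    - {"slide": [0, 0, -0.001], "twist": 0, "hand": 0}
    - {"slide": [0, 0, -0.0015], "twist": 0, "hand": 0}
    - {"slide": [0, 0, -0.0015], "twist": 0, "hand": 0}

```text
time_s: 26.25
eef_pos: [521.3, 187.8, -3.7]
tcp_rot: [0.111, 1.568, -0.111]
ft_force: [0.1, -0.6, -0.1]
grip_width: 0.999
```

>>> arm_command:
  steps:
    - {"slide": [0, 0, -0.0005], "twist": 0, "hand": 0}
    - {"slide": [0, 0, -0.0005], "twist": 0, "hand": 0}
    - {"slide": [0, 0, -0.001], "twist": 0, "hand": 0}
    - {"slide": [0, 0, -0.001], "twist": 0, "hand": 0}

```text
time_s: 26.65
eef_pos: [520.3, 187.9, -3.7]
tcp_rot: [0.111, 1.568, -0.111]
ft_force: [-0.2, 1.3, -0.4]
grip_width: 0.997
```

>>> arm_command:
  steps:
    - {"slide": [0, 0, -0.0005], "twist": 0, "hand": 0}
    - {"slide": [0, 0, -0.0005], "twist": 0, "hand": 0}
    - {"slide": [0, 0, -0.001], "twist": 0, "hand": 0}
    - {"slide": [0, 0, -0.001], "twist": 0, "hand": 0}

```text
time_s: 27.05
eef_pos: [519.4, 188.1, -3.7]
tcp_rot: [0.111, 1.568, -0.111]
ft_force: [-0.2, 0.7, -0.2]
grip_width: 0.997
```

>>> arm_command:
  steps:
    - {"slide": [0, 0, -0.0005], "twist": 0, "hand": 0}
    - {"slide": [0, 0, -0.0005], "twist": 0, "hand": 0}
    - {"slide": [0, 0, -0.0005], "twist": 0, "hand": 0}

```text
time_s: 27.35
eef_pos: [518.9, 188.1, -3.7]
tcp_rot: [0.111, 1.568, -0.111]
ft_force: [0.5, -0.7, -0.6]
grip_width: 1.0
```

>>> arm_command:
  steps:
    - {"slide": [0, 0, -0.0005], "twist": 0, "hand": 0}
    - {"slide": [0, 0, -0.0005], "twist": 0, "hand": 0}
    - {"slide": [0, 0, -0.0005], "twist": 0, "hand": 0}

```text
time_s: 27.65
eef_pos: [518.4, 188.2, -3.7]
tcp_rot: [0.111, 1.568, -0.111]
ft_force: [0.3, 0.1, 0.2]
grip_width: 1.003
```

>>> arm_command:
  steps:
    - {"slide": [0, 0, -0.0005], "twist": 0, "hand": 0}
    - {"slide": [0, 0, -0.0005], "twist": 0, "hand": 0}
    - {"slide": [0, 0, -0.0005], "twist": 0, "hand": 0}

```text
time_s: 27.95
eef_pos: [517.9, 188.3, -3.7]
tcp_rot: [0.111, 1.568, -0.111]
ft_force: [0.2, -0.1, 0.4]
grip_width: 1.0
```

```bash
cat > chk.py <<'E'
from h import *
yaw=np.radians(-8.05); X=np.array([np.cos(yaw),np.sin(yaw)]); Y=np.array([-X[1],X[0]]); f=np.array([493.3,191.6])
s=state(); print(s['time_s'],(s['eef_pos'][:2]-f)@X,'Fx',(s['ft_force'][:2]@X).round(2),'F',s['ft_force'].round(2))
b=cap('scene'); a=cap('top')
for n,c,(x0,y0,x1,y1) in(('s',b,(285,190,430,265)),('t',a,(140,175,268,240))):
    hsv=cv2.cvtColor(c['color'],cv2.COLOR_RGB2HSV)
    m=((hsv[...,2]>(140 if n=='t' else 90))&(hsv[...,1]<175)&(hsv[...,1]>65)&(hsv[...,0]>12)).astype(np.uint8)
    mm=np.zeros_like(m); mm[y0:y1,x0:x1]=m[y0:y1,x0:x1]
    k,l,st,_=cv2.connectedComponentsWithStats(mm)
    for i in range(1,k):
        if st[i,4]<25: continue
        ys,xs=np.where(l==i); P=px2w(c,np.c_[xs,ys],39)[:,:2]-f
        u,v=P@X,P@Y; print(n,st[i],'x mid',u.mean().round(1),'slope',np.polyfit(v,u,1)[0].round(4),'y',v.min().round(1),v.max().round(1))
cv2.imwrite('pics/fin_%d.png'%(100*s['time_s']),cv2.resize(b['color'][170:290,260:450,::-1],None,fx=4.2,fy=4.2))
E
python3 chk.py
```

```text
27.95 24.80563531827163 Fx 0.23 F [ 0.22 -0.11  0.37]
s [303 204  30  16 183] x mid 12.7 slope 0.1103 y -152.3 -62.3
s [368 206  15   6  41] x mid -57.7 slope -0.02 y 19.1 60.5
s [340 215  31  16 213] x mid 11.6 slope 0.0103 y -45.7 43.9
s [376 229  34  13 187] x mid 11.9 slope -0.0729 y 62.6 151.0
s [418 236   9  29  60] x mid 35.3 slope -1.0474 y 189.8 196.0
t [226 217  27   9 148] x mid 8.6 slope -0.0013 y -152.4 -80.0
t [265 222   3  18  35] x mid -13.5 slope 3.1377 y -199.6 -192.7
```

>>> arm_command:
  steps:
    - {"slide": [0, 0, -0.0005], "twist": 0, "hand": 0}
    - {"slide": [0, 0, -0.0005], "twist": 0, "hand": 0}
    - {"slide": [0, 0, -0.0005], "twist": 0, "hand": 0}

```text
time_s: 28.35
eef_pos: [517.5, 188.3, -3.6]
tcp_rot: [0.111, 1.568, -0.111]
ft_force: [-0.3, 1.4, -0.1]
grip_width: 1.0
```

>>> arm_command:
  steps:
    - {"slide": [0, 0, -0.0005], "twist": 0, "hand": 0}
    - {"slide": [0, 0, -0.0005], "twist": 0, "hand": 0}
    - {"slide": [0, 0, -0.0005], "twist": 0, "hand": 0}

```text
time_s: 28.65
eef_pos: [517.5, 188.4, -3.5]
tcp_rot: [0.111, 1.567, -0.111]
ft_force: [4.2, -0.4, -1.3]
grip_width: 0.999
```

Contact with the rail: push is now about 4 N. Building up in small steps.

>>> arm_command:
  steps:
    - {"slide": [0, 0, -0.0003], "twist": 0, "hand": 0}
    - {"slide": [0, 0, -0.0003], "twist": 0, "hand": 0}
    - {"slide": [0, 0, -0.0003], "twist": 0, "hand": 0}
    - {"slide": [0, 0, -0.0003], "twist": 0, "hand": 0}

```text
time_s: 29.05
eef_pos: [517.5, 188.4, -3.5]
tcp_rot: [0.111, 1.566, -0.111]
ft_force: [5.5, -1.0, -1.6]
grip_width: 1.002
```

>>> arm_command:
  steps:
    - {"slide": [0, 0, 0], "twist": 0, "hand": 0}
    - {"slide": [0, 0, 0], "twist": 0, "hand": 0}

```text
time_s: 29.25
eef_pos: [517.5, 188.4, -3.4]
tcp_rot: [0.111, 1.566, -0.111]
ft_force: [4.7, -1.8, -1.4]
grip_width: 0.997
```

>>> arm_command:
  steps:
    - {"slide": [0.0003, 0, -0.0005], "twist": 0, "hand": 0}
    - {"slide": [0.0006, 0, -0.0008], "twist": 0, "hand": 0}
    - {"slide": [0.0006, 0, -0.001], "twist": 0, "hand": 0}
    - {"slide": [0.0006, 0, -0.001], "twist": 0, "hand": 0}

```text
time_s: 29.65
eef_pos: [517.5, 188.4, -3.6]
tcp_rot: [0.111, 1.564, -0.111]
ft_force: [7.6, -2.5, 0.6]
grip_width: 1.0
```

>>> arm_command:
  steps:
    - {"slide": [0, 0, 0], "twist": 0, "hand": 0}
    - {"slide": [0, 0, 0], "twist": 0, "hand": 0}
    - {"slide": [0, 0, 0], "twist": 0, "hand": 0}

```text
time_s: 29.95
eef_pos: [517.5, 188.4, -3.6]
tcp_rot: [0.111, 1.564, -0.111]
ft_force: [7.0, -1.7, 0.3]
grip_width: 1.001
```

>>> arm_command:
  steps:
    - {"slide": [0, 0, 0], "twist": 0, "hand": 0}
    - {"slide": [0, 0, 0], "twist": 0, "hand": 0}
    - {"slide": [0, 0, 0], "twist": 0, "hand": 0}

```text
time_s: 30.25
eef_pos: [517.5, 188.4, -3.6]
tcp_rot: [0.111, 1.564, -0.111]
ft_force: [7.6, -2.4, -0.1]
grip_width: 0.998
```

```bash
python3 chk.py; cp pics/fin_3*.png pics/finv.png
```

```text
30.25 24.46175147044751 Fx 7.85 F [ 7.59 -2.39 -0.09]
s [303 204  30  16 184] x mid 12.4 slope 0.1065 y -152.1 -62.3
s [368 205  15   7  41] x mid -58.9 slope 0.0205 y 19.1 60.5
s [340 214  31  17 216] x mid 11.0 slope 0.0163 y -45.7 43.9
s [376 229  34  13 193] x mid 11.6 slope -0.0711 y 62.6 151.0
s [418 236   9  29  60] x mid 35.3 slope -1.0474 y 189.8 196.0
t [226 217  27   9 146] x mid 8.3 slope -0.0018 y -152.4 -80.4
t [265 222   3  18  34] x mid -13.2 slope 3.4973 y -199.6 -192.7
```

View pics/finv.png

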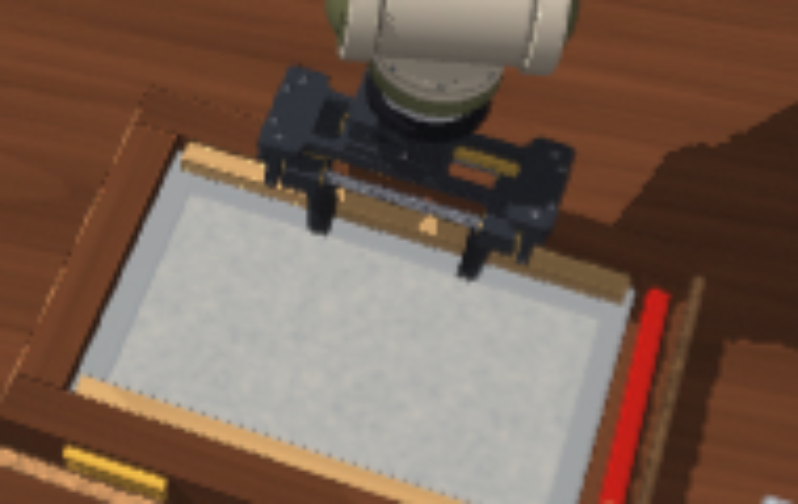

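The bead is home along the near rail. Both fingers bear on it at crop (320,225) and (468,270), with an even edge and nothing else disturbed. A little more push to reach about 10 N.

>>> arm_command:
  steps:
    - {"slide": [0.0002, 0, -0.0003], "twist": 0, "hand": 0}
    - {"slide": [0.0003, 0, -0.0007], "twist": 0, "hand": 0}
    - {"slide": [0.0003, 0, -0.0007], "twist": 0, "hand": 0}
    - {"slide": [0.0003, 0, -0.0007], "twist": 0, "hand": 0}

```text
time_s: 30.75
eef_pos: [517.6, 188.4, -3.6]
tcp_rot: [0.111, 1.562, -0.111]
ft_force: [9.3, -2.5, 1.9]
grip_width: 0.999
```

>>> arm_command:
  steps:
    - {"slide": [0, 0, 0], "twist": 0, "hand": 0}
    - {"slide": [0, 0, 0], "twist": 0, "hand": 0}
    - {"slide": [0, 0, 0], "twist": 0, "hand": 0}
    - {"slide": [0, 0, 0], "twist": 0, "hand": 0}
    - {"slide": [0, 0, 0], "twist": 0, "hand": 0}

```text
time_s: 31.25
eef_pos: [517.6, 188.4, -3.6]
tcp_rot: [0.111, 1.562, -0.111]
ft_force: [9.6, -2.4, 1.3]
grip_width: 0.997
```

>>> arm_command:
  steps:
    - {"slide": [0, 0, 0], "twist": 0, "hand": 0}
    - {"slide": [0, 0, 0], "twist": 0, "hand": 0}
    - {"slide": [0, 0, 0], "twist": 0, "hand": 0}
    - {"slide": [0, 0, 0], "twist": 0, "hand": 0}
    - {"slide": [0, 0, 0], "twist": 0, "hand": 0}

```text
time_s: 31.75
eef_pos: [517.6, 188.4, -3.6]
tcp_rot: [0.111, 1.562, -0.111]
ft_force: [9.7, -1.9, 2.0]
grip_width: 1.001
```

```bash
python3 chk.py | head -1;  python3 -c "
from h import *; print(state()['torque'],state()['joint_vel'].round(4))"
```

```text
31.75 24.502534377490452 Fx 9.86 F [ 9.69 -1.9   2.05]
[-0.49857114 -1.41708851  0.12034319] [ 0.0002  0.0001  0.0006  0.0002  0.0004 -0.0019]
```

Steady at about 9.9 N and at rest. Handing in.

```bash
python3 -c "
from h import *; print(arm.close_job()); s=state(); print(s['time_s'],s['ft_force'])"
```

```text
the job is handed in; nothing more can be done
None
the job is handed in; nothing more can be done
```

The long bead is on the glass, pressed against the bare near rail, and I handed the job in at about 32 s with the arm still pushing. I gripped it at its middle, laid it flat about 50 mm in from the rail, and released it. I then pushed it home low down with both fingers open along its length.

**Last checks**
- **Push:** steady at about 9.9 N against the rail for the last second before hand-in, with the arm at rest.
- **Load on the glass:** the vertical force read at the wrist was about 2 N. The highest I read while laying the bead down was about 4 N.
- **Position:** the bead's middle measured 8.3 mm from the wall in the top view (8 mm is home). It was parallel to the rail and centred within about 1 mm. This was taken at 7.9 N, just before the last small push.

**What went wrong or disagreed**
- **Missed grasps:** the first two attempts shut above the bead, because the reported tool height read about 32 mm too low. The second also touched the bead's top with about 6 N while it was still on the table. I corrected the height from the pictures and that touch, and the third grasp held.
- **Scene view:** it put the bead at 11–12 mm, where the top view gave 8.3 mm. I think shadow and the fingers in view spoiled it, and I relied on the top view, the finger position (24.5 mm from the wall) and the contact force.
- **Not fully verified:** I only saw the bead's right end directly in the top view, because the arm hid the left. I saw no sign that the side beads, tools or other small things had moved, but I did not measure them again at the end.

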